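Set both roller-gap wheels of the dough sheeter

TASK

Set the dough sheeter for dumpling wrappers: with light fingertip flicks on the edge, click each of its two gap wheels (left and right, on top of the cheeks) forward, the top of the wheel coming towards the robot, until its cross pin stands straight up over the fixed index point. Do not let either wheel click past that mark, as the rollers would touch. Leave the things lying around where they are; nothing needs picking up.

Things in the scene. Friction and masses are not known exactly. Their poses are not given: they have to be found in the camera images.
- sheeter: Table-top dough sheeter, fixed: base 240 x 310 mm, two white cheeks 150 x 50 mm, tops 124 mm up, two steel rollers between them under a guard plate (top 142 mm), feed plate on the robot's side, outfeed plate beyond, grey motor box (108 mm tall) outside the right cheek to y = -227 mm. Origin: centre of the underside; x away from the robot across the rollers, y left along them, z up.
- left_hub (a point): Centre of the left gap wheel, on its axis, 176 mm up, 125 mm left of the sheeter's middle; axes as the sheeter's. Black wheel, 99 mm across: hub disc of radius 38, width 16 mm, and 8 lobes, round bars 9 mm thick, 20 mm wide, centred 45 mm from the axis, one straight up at every click. Lugs beside it (40 mm over outsides) reach 18 mm above this point; the index point, 17 mm outwards, 32 mm.
- right_hub (a point): Centre of the right gap wheel, on its axis, 176 mm up, 125 mm right of the sheeter's middle; axes as the sheeter's. Black wheel, 99 mm across: hub disc of radius 38, width 16 mm, and 8 lobes, round bars 9 mm thick, 20 mm wide, centred 45 mm from the axis, one straight up at every click. Lugs beside it (40 mm over outsides) reach 18 mm above this point; the index point, 17 mm outwards, 32 mm.
- left_wheel (a joint): Turn (rad) of the left gap wheel about the sheeter's y axis. 0 = wrapper setting, cross pin straight up. Increases as the wheel's top moves towards the robot (sheeter's -x). One click = 0.785 rad. Starts near -0.79, -1.57 or -2.36 (1, 2 or 3 clicks short, pin over on the far side), rarely poised half-way between two. A click takes up to 5 N at the rim; past half-way a spring carries it into the next. Stops at +-2.5.
- right_wheel (a joint): Turn (rad) of the right gap wheel about the sheeter's y axis. 0 = wrapper setting, cross pin straight up. Increases as the wheel's top moves towards the robot (sheeter's -x). One click = 0.785 rad. Starts near -0.79, -1.57 or -2.36 (1, 2 or 3 clicks short, pin over on the far side), rarely poised half-way between two. A click takes up to 5 N at the rim; past half-way a spring carries it into the next. Stops at +-2.5.
- left_pin (a point): Middle of the left wheel's cross pin: a steel pin 8 mm thick and 48 mm long, parallel to the wheel's axis, through one lobe 45 mm from the axis, standing out 14 mm either side of it. Straight above left_hub when set.
- right_pin (a point): Middle of the right wheel's cross pin, the same as the left one. Straight above right_hub when set.
- cutter: Round wrapper cutter, a thin steel ring 82 mm across and 30 mm tall, open top and bottom, lying on the sheeter's guard plate between the two wheels. Origin: centre of its underside. Not part of the job.
- shaker: Steel flour shaker, 66 mm across, 115 mm tall, standing just outside the sheeter's left cheek. Origin: centre of its underside. Not part of the job.
- scraper: Bench scraper lying flat at the front left: steel blade 90 x 130 mm on a wooden grip 28 x 134 x 20 mm. Origin: underside of the grip's middle. Not part of the job.
- bowl: Steel bowl, 140 mm across, 55 mm tall, out to the left. Origin: centre of its underside. Not part of the job.
- dish: White ceramic saucer, 90 mm across, 18 mm tall, beyond the outfeed plate. Origin: centre of its underside. Not part of the job.
- spoon: Spoon lying at the front right, wooden handle. Origin: middle of its underside. Not part of the job.
- rolling_pin: Plain wooden rolling pin, 28 mm thick, 280 mm long, lying along its x axis out to the right. Not part of the job.

How it is judged (in metres and radians):
At the end, for the whole second after the job is handed in: Both gap wheels rest in the wrapper setting, each cross pin straight up over its index point (joint 0, within 0.15 rad) (value of joint left_wheel between -0.15 and 0.15 rad and velocity of joint left_wheel between -0.2 and 0.2 rad/s and value of joint right_wheel between -0.15 and 0.15 rad and velocity of joint right_wheel between -0.2 and 0.2 rad/s); the robot touches nothing.
It fails at once if a gap wheel clicks past the wrapper setting (beyond +0.5 rad) (value of joint any of left_wheel, right_wheel above 0.5 rad).
It fails at once if the sheeter or a wheel is pushed with more than 40 N (contact force between the fingers and sheeter above 40 N).
It fails at once if the arm or the gripper's body, not the fingers, leans on the sheeter (over 5 N) (contact force between the arm and sheeter above 5 N).
It fails at once if a loose thing is lifted, carried or pushed more than 30 mm (distance of any of cutter, shaker, scraper, bowl, dish, spoon, rolling_pin from where it was at the start of the episode above 0.03 m).
It also fails if it takes over 72 s, if anything falls off the work surface, if the arm or the gripper's body presses on something with over 40 N, if the wrist force passes 120 N, or if a joint passes its speed limit or range.

ROBOT

A 6-joint arm with a two-finger parallel gripper is mounted at the origin on the work surface. World frame = base frame: x ahead of the robot, y to its left, z up, the work surface at z = 0. Lengths are in mm, angles in rad, forces in N, time in s.
With the tool pointing down it reaches from about 300 to 875 mm from the base axis. Payload 6.4 kg.
Tool frame: the origin (TCP) lies midway between the tips of the shut fingers; the grasp point (between the pads) lies 19 mm behind it; z points along the fingers, y is the direction in which the jaws open and shut (so a half turn about z gives the same grasp; the last joint's range is limited). The gripper opens to 88 mm and grips with 3 to 60 N. Pads are 18 mm wide; open, the fingers measure 123 mm over their backs; the gripper's body (75 mm by 187 mm) begins 45 mm behind the grasp point.
Start: joints at [0.907, 0.181, 1.607, -0, 1.354, -0.206], TCP at [254.127, 515.811, 238.714] pointing down, gripper open.
Joint ranges: [-2.99, 2.99], [-0.89, 2.07], [0.3, 2.58], [-1.14, 4.28], [0, 2.63], [-3.12, 3.12]. Speed limits (rad/s): [2.57, 2.57, 3.01, 3.14, 3.14, 3.14].

INTERFACE

Orientations are given as a rotation vector (axis times angle).
In Python, from cell import manip gives the robot as it stands.
- The arm moves only by the shell command python3 -m inch 'ROWS' [FORCE]. ROWS is text: rows parted by semicolons, each of 7 numbers parted by spaces: the shift along the tool's x, y, z in mm, then the turn, a rotation vector about the tool's x, y, z in degrees, then the finger opening in mm, from 0 to 88.1. A call has 1 to 20 rows; each row shifts and turns the commanded pose from where the row before left it, along the tool's axes as they then stand; what a row does not reach is not made up. A row lasts 1/12 s, in which the tool goes at most 41.7 mm and 7.16 degrees, less where a joint would pass 70% of its speed; a pose out of reach is approached as far as the arm can. A call is refused whole if a number of a shift passes 41.7 or a number of a turn 7.16, either way. A call with a gripper value outside its range is refused whole. The fingers move at their own pace and stop on an object; FORCE is the grip in N (left out, the last holds). Time passes only in rows, so rows that do not move let the fingers close. It gives the time, the measured TCP pose, the force and the opening at its end, in the units of the state.
- manip.get_state(): the state, without advancing time (a new reading comes with each control period).
- manip.grab_frame(name): name is "side" or "top"; returns a dict with "frame" (400x640x3 uint8, red, green, blue), "fx", "fy", "cx", "cy" (pixels), "k1" (the pictures are not rectified: a ray, as slopes to the right and down, at radius r is drawn at 1 + k1 r^2 times it, then the intrinsics apply), "eye" and "attitude" of the camera in the world. Camera axes: x right, y down, z forward; pixel columns grow to the right and rows downward; lengths in mm; the calibration is good to about 2 mm. A picture is of the moment at which its call begins. There is no depth.
- manip.close_job(): hands the job in, once; it reports no verdict.
Trained networks look in a picture, given as the dict that the camera call returned (one of the last four; its "shot" number tells which), for a name from the list of things; names that differ only in an ending like _2 or _b are one class to them, and where a whole thing is asked for, a point or a joint stands for the part that bears it (a point fixed in the world has none). Each returns a list of dicts, best first, with "conf" (0 to 1); they miss things now and then, are a little off and sometimes report something else, mostly with a low value. They report only what shows in the picture. A call takes as long as a camera call.
- manip.boxes_of(label, picture): "location" ([column, row] as shares, 0 to 1, of the picture: columns of its width, rows of its height, amid what is visible of it).
- manip.tip_of(label, picture): "location" ([column, row] as shares, 0 to 1, of the picture: columns of its width, rows of its height: a listed point, or the origin of a listed thing).
The state is a dict: "time_s": time; "q": joint angles; "dq": joint speeds; "tau": joint torques, N m; "tool_pos": TCP position; "tcp_rot": TCP orientation; "ft_force": force on the tool from outside, world axes, zero at the start; "wrist_torque": the same for the moment, N m; "opening": finger opening in mm.
Only numpy, scipy, OpenCV 4.12 (cv2) and the standard library are available. Lean on these libraries where they do the work, as an engineer would, in place of code of your own. Each camera call takes 0.05 s, during which the arm holds its last target. There are 200 camera calls.

## Working session

There is one attempt and no reset: what is moved stays moved. The work goes in short steps, Python scripts to look and compute and a shell command to move; the robot and the scene stay as the last step left them, time stands still between calls to the robot, and variables do not carry over. Pictures are saved under pics/ and viewed, about 8 in all and at most 12, crops included, and the job is handed in when it is done.

```bash
mkdir -p pics; cat > h.py <<'E'
import numpy as np, cv2
from cell import manip
from scipy.spatial.transform import Rotation as R
def att(d):
    a=np.array(d["attitude"],float)
    return a if a.shape==(3,3) else (R.from_rotvec(a).as_matrix() if a.size==3 else R.from_quat(a).as_matrix())
def ray(d,loc):
    u=(loc[0]*640-d["cx"])/d["fx"]; v=(loc[1]*400-d["cy"])/d["fy"]
    x,y=u,v
    for _ in range(20):
        s=1+d["k1"]*(x*x+y*y); x,y=u/s,v/s
    r=att(d)@np.array([x,y,1.]); return np.array(d["eye"],float),r/np.linalg.norm(r)
def proj(d,p):
    c=att(d).T@(np.array(p,float)-np.array(d["eye"])); x,y=c[0]/c[2],c[1]/c[2]; s=1+d["k1"]*(x*x+y*y)
    return np.array([x*s*d["fx"]+d["cx"],y*s*d["fy"]+d["cy"]])
def tri(rs):
    A=sum(np.eye(3)-np.outer(r,r) for _,r in rs); b=sum((np.eye(3)-np.outer(r,r))@e for e,r in rs)
    p=np.linalg.solve(A,b); return p,[np.linalg.norm((np.eye(3)-np.outer(r,r))@(p-e)) for e,r in rs]
def atz(e,r,z): return e+r*(z-e[2])/r[2]
E
python3 - <<'E'
from h import *
s,t=manip.grab_frame("side"),manip.grab_frame("top")
print({k:s[k] for k in s if k!="frame"});print({k:t[k] for k in t if k!="frame"})
for n,d in(("side",s),("top",t)):
    cv2.imwrite(f"pics/{n}0.png",d["frame"][...,::-1])
for l in "left_hub right_hub left_pin right_pin sheeter cutter shaker".split():
    for n,d in(("side",s),("top",t)):
        print(l,n,[(round(o["conf"],2),(np.array(o["location"])*[640,400]).round(1).tolist()) for o in manip.tip_of(l,d)[:3]])
E
```

```text
{'fx': 469.5930694810928, 'fy': 469.5930694810928, 'cx': 315.1598525284975, 'cy': 196.67532834126104, 'k1': -0.07702970209068456, 'eye': array([ 300.5258821 , -932.45134037, 1043.6681592 ]), 'attitude': array([-2.27466759,  0.2789279 , -0.09731893]), 'shot': 1}
{'fx': 462.50695009718123, 'fy': 462.50695009718123, 'cx': 317.81540441267293, 'cy': 203.7119844333748, 'k1': -0.07134233306146781, 'eye': array([ 212.52473625,   35.56166297, 1724.93188957]), 'attitude': array([-2.13518332,  2.11032804, -0.21359592]), 'shot': 2}
left_hub side [(0.71, [329.0, 199.2])]
left_hub top [(0.85, [318.7, 199.5])]
right_hub side [(0.93, [326.1, 265.5])]
right_hub top [(0.81, [392.2, 215.7])]
left_pin side [(0.66, [339.9, 205.8])]
left_pin top [(0.58, [393.4, 214.6]), (0.55, [322.4, 188.3]), (0.2, [359.3, 202.0])]
right_pin side [(0.57, [342.2, 273.5])]
right_pin top [(0.46, [393.1, 207.8])]
sheeter side [(0.95, [330.2, 275.0])]
sheeter top [(0.6, [349.5, 209.1])]
cutter side [(0.7, [339.9, 246.8]), (0.55, [401.8, 274.2])]
cutter top [(0.7, [359.9, 199.9])]
shaker side [(0.82, [350.7, 219.6])]
shaker top [(0.71, [298.1, 180.8])]
```

```bash
python3 - <<'E'
from h import *
s=cv2.imread("pics/side0.png");t=cv2.imread("pics/top0.png")
a=cv2.resize(s[150:320,240:440],(700,595),interpolation=3);cv2.imwrite("pics/s1.png",a)
b=cv2.resize(t[140:280,270:450],(765,595),interpolation=3);cv2.imwrite("pics/t1.png",b)
import numpy as np
d1={'fx':469.593,'fy':469.593,'cx':315.16,'cy':196.675,'k1':-.07703,'eye':[300.526,-932.451,1043.668],'attitude':[-2.27466759,0.2789279,-0.09731893]}
d2={'fx':462.507,'fy':462.507,'cx':317.815,'cy':203.712,'k1':-.07134,'eye':[212.525,35.562,1724.932],'attitude':[-2.13518332,2.11032804,-0.21359592]}
f=lambda p:(p[0]/640,p[1]/400)
P={}
for n,a,b in(("L",(329,199.2),(318.7,199.5)),("R",(326.1,265.5),(392.2,215.7)),("Lpin",(339.9,205.8),(322.4,188.3)),("Rpin",(342.2,273.5),(393.1,207.8)),("sheet",(330.2,275),(349.5,209.1)),("cut",(339.9,246.8),(359.9,199.9)),("shk",(350.7,219.6),(298.1,180.8))):
    P[n],e=tri([ray(d1,f(a)),ray(d2,f(b))]);print(n,P[n].round(1),np.round(e,1))
v=P["L"]-P["R"];print(np.linalg.norm(v),np.degrees(np.arctan2(-v[0],v[1])))
E
```

```text
L [541.2  22.9 168.2] [8.3 8.3]
R [ 476.6 -225.4  188.1] [0.7 0.7]
Lpin [577.5  10.8 148.2] [0.6 0.6]
Rpin [ 511.9 -234.5  157.5] [3. 3.]
sheet [527.7 -95.8 -13. ] [6.1 6.1]
cut [ 541.2 -122.2  127.7] [0.2 0.2]
shk [641.7 102.3  -7.2] [0.3 0.3]
257.34085400458855 -14.58046922633678
```

View pics/s1.png

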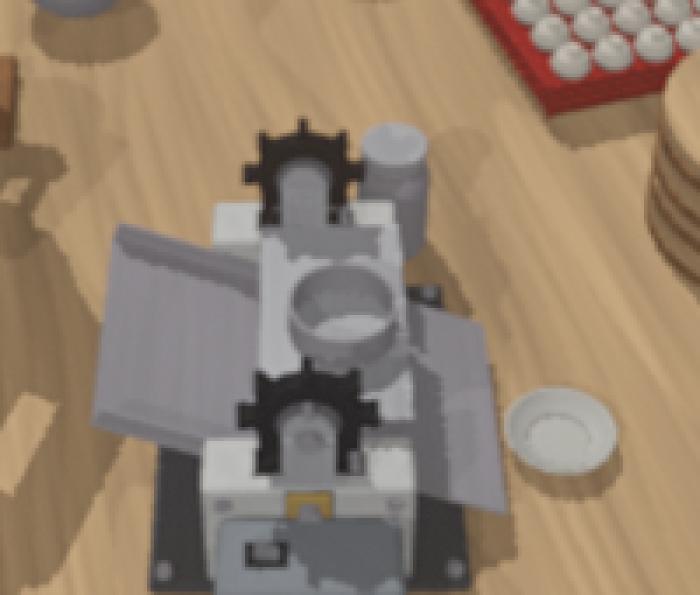

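View pics/t1.png

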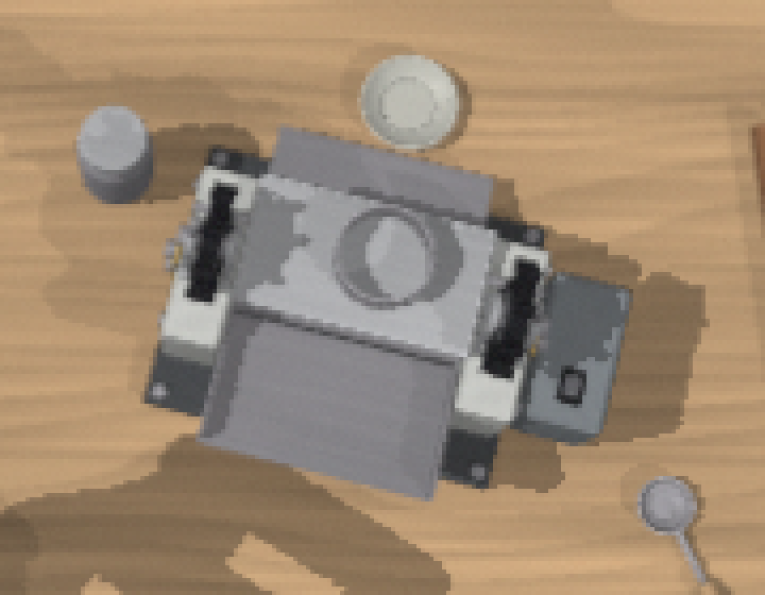

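Both views show the wheels with a lobe straight up and no poised wheel. The pale pin is low on the far side on both, at crop px (355,462) on the right and (350,215) on the left, so both look about 3 clicks short. I'll refine the sheeter pose by a silhouette fit.

```bash
cat > fit.py <<'E'
from h import *
from scipy.optimize import minimize
def frame(x,y,yaw):
    c,s=np.cos(yaw),np.sin(yaw); return np.array([x,y,0]),np.array([[c,-s,0],[s,c,0],[0,0,1]])
def wheel(d,o,M,side,th=0,S=4,off=(0,0)):
    m=np.zeros((400*S,640*S),np.uint8); hub=np.array([0,side*125,176])
    def hull(pts):
        q=np.array([(proj(d,o+M@(hub+p))+.5)*S for p in pts]); cv2.fillConvexPoly(m,cv2.convexHull(q.astype(np.int32)),255)
    a=np.linspace(0,2*np.pi,40)
    hull([[38*np.sin(t),w,38*np.cos(t)] for t in a for w in(-8,8)])
    for k in range(8):
        t=th+k*np.pi/4; hull([[45*np.sin(t)+4.5*np.sin(b),w,45*np.cos(t)+4.5*np.cos(b)] for b in a[::4] for w in(-10,10)])
    return cv2.resize(m,(640,400),interpolation=cv2.INTER_AREA)/255.
def ang(d,o,M,side): pass
if __name__=="__main__":
    s,t=manip.grab_frame("side"),manip.grab_frame("top")
    def dark(d): return np.clip((95-d["frame"].max(2).astype(float))/40,0,1)
    D=[dark(s),dark(t)]
    def cost(p):
        o,M=frame(*p[:3]); c=0
        for d,Dk in zip((s,t),D):
            for sd in(1,-1):
                w=wheel(d,o,M,sd)
                q=proj(d,o+M@np.array([0,sd*125,176])).astype(int)
                dy=(-22,3) if d is s else (-26,24)   # side: upper half only, lugs hide rest
                sl=(slice(q[1]+dy[0],q[1]+dy[1]),slice(q[0]-22,q[0]+23))
                c+=((w[sl]-Dk[sl])**2).sum()
        return c
    best=None
    for x0 in((509,-101),(515,-105)):
        r=minimize(lambda v:cost([v[0]+0,v[1],v[2]/100]),[*x0,-25.],method="Nelder-Mead",options=dict(initial_simplex=np.array([[*x0,-25],[x0[0]+8,x0[1],-25],[x0[0],x0[1]+8,-25],[*x0,-21]]),xatol=.2,fatol=.3))
        print(r.x,r.fun)
        if best is None or r.fun<best.fun: best=r
    p=best.x*[1,1,.01]; np.save("pose.npy",p); o,M=frame(*p)
    for sd in(1,-1): print("hub",sd,(o+M@[0,sd*125,176]).round(1))
    outs=[]
    for d in(s,t):
        im=cv2.resize(d["frame"][...,::-1],None,fx=4,fy=4,interpolation=3).copy()
        m=np.maximum(wheel(d,o,M,1),wheel(d,o,M,-1)); m=cv2.resize(m,None,fx=4,fy=4)
        cs,_=cv2.findContours((m>.5).astype(np.uint8),0,2); cv2.drawContours(im,cs,-1,(0,255,0),1)
        for sd in(1,-1):
            for k,col in((1,(255,255,0)),(2,(0,255,255)),(3,(0,0,255))):
                a=k*np.pi/4
                for w in(-24,24): cv2.circle(im,tuple(((proj(d,o+M@[45*np.sin(a),sd*125+w,176+45*np.cos(a)])+.5)*4).astype(int)),3,col,1)
            q=proj(d,o+M@[0,sd*125,176]).astype(int)
            outs.append(im[(q[1]-36)*4:(q[1]+36)*4,(q[0]-46)*4:(q[0]+46)*4])
    cv2.imwrite("pics/fit.png",np.vstack([np.hstack(outs[:2]),np.hstack(outs[2:])]))
    st=manip.get_state(); print(st["tool_pos"],R.from_rotvec(st["tcp_rot"]).as_matrix().round(3).tolist(),st["time_s"],st["ft_force"],st["opening"])
E
python3 fit.py
```

```text
[ 511.22319914 -102.14972789  -24.63474536] 387.3602265955402
[ 511.47158433 -102.3350327   -24.17265783] 386.53355223952326
hub 1 [541.4  19.  176. ]
hub -1 [ 481.5 -223.7  176. ]
[254.10790142 515.80107768 238.71141611] [[-0.897, 0.442, -0.0], [0.442, 0.897, -0.0], [0.0, -0.0, -1.0]] 0.9 [-0.07631347  0.49726223  0.36492138] 88.54298388702951
```

View pics/fit.png

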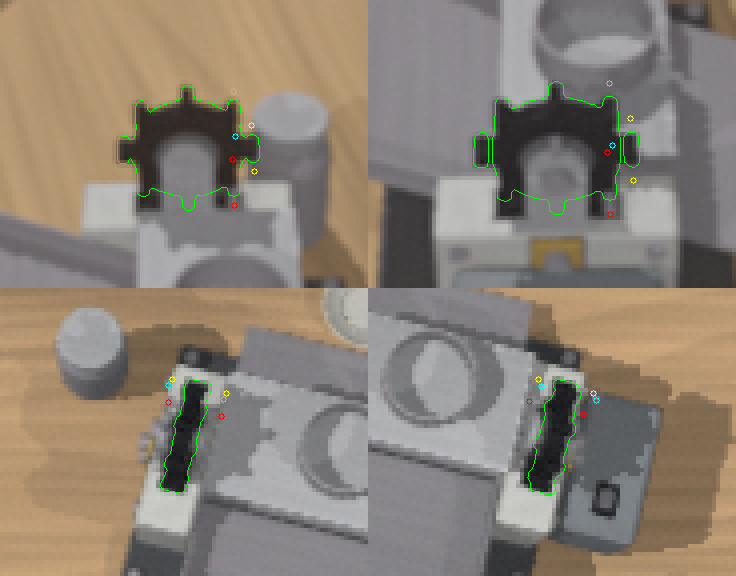

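The fit matches all four silhouettes, and the pins sit at the 3-click markers. The tool yaw has to turn by -12.4° about tool z, so that tool +x is the push direction.

```bash
cat > st.py <<'E'
from h import *
p=np.load("pose.npy"); c,s=np.cos(p[2]),np.sin(p[2]); M=np.array([[c,-s,0],[s,c,0],[0,0,1]]); o=np.array([p[0],p[1],0])
st=manip.get_state(); T=R.from_rotvec(st["tcp_rot"]).as_matrix(); q=np.array(st["tool_pos"])
print("t",round(st["time_s"],2),"pos",q.round(1),"F",np.round(st["ft_force"],1),"open",round(st["opening"],1))
for n,sd in(("L",1),("R",-1)):
    h=o+M@[0,sd*125,176]; print(n,"rel hub (sheeter axes)",(M.T@(q-h)).round(1),"to start (+25,0,+70), tool axes",(T.T@(h+M@[25,0,70]-q)).round(1))
print("yaw err deg",np.degrees(R.from_matrix(M.T@T@np.diag([-1,1,-1])).as_rotvec()).round(2))
E
python3 -m inch '0 0 -1 0 0 -6.2 0; 0 0 -1 0 0 -6.2 0; -20 -20 0 0 0 0 0; -20 -20 0 0 0 0 0; -20 -20 0 0 0 0 0; -20 -20 0 0 0 0 0; -20 -20 0 0 0 0 0; -20 -20 0 0 0 0 0; -20 -20 0 0 0 0 0; -20 -20 0 0 0 0 0; -20 -20 0 0 0 0 0; -20 -20 0 0 0 0 0; -20 -20 0 0 0 0 0; -20 -20 0 0 0 0 0; -20 -20 0 0 0 0 0; -20 -20 0 0 0 0 0; -20 -20 0 0 0 0 0; -20 -20 0 0 0 0 0; 0 0 0 0 0 0 0' 10; python3 st.py
```

```text
time_s: 2.48
tool_pos: [490.6, 124.9, 241.0]
tcp_rot: [0.384, 3.116, -0.002]
ft_force: [-0.6, -1.1, 0.1]
opening: 0.7
t 2.48 pos [490.6 124.9 241. ] F [-0.6 -1.1  0.1] open 0.7
L rel hub (sheeter axes) [-74.7  90.6  65. ] to start (+25,0,+70), tool axes [-100.   -90.3   -4.8]
R rel hub (sheeter axes) [-74.7 340.6  65. ] to start (+25,0,+70), tool axes [-100.8 -340.3   -4.5]
yaw err deg [-0.07 -0.11 -0.2 ]
```

```bash
python3 -m inch '-20 -18 -1 0 0 0 0; -20 -18 -1 0 0 0 0; -20 -18 -1 0 0 0 0; -20 -18 -1 0 0 0 0; -20 -18 -1 0 0 0 0; 0 0 0 0 0 0 0; 0 0 10 0 0 0 0; 0 0 10 0 0 0 0; 0 0 8 0 0 0 0; 0 0 0 0 0 0 0; 0 0 0 0 0 0 0'; python3 st.py; python3 - <<'E'
from h import *
from fit import *
p=np.load("pose.npy");o,M=frame(*p);s=manip.grab_frame("side");q=proj(s,o+M@[0,125,176]).astype(int)
cv2.imwrite("pics/c1.png",cv2.resize(s["frame"][q[1]-40:q[1]+30,q[0]-45:q[0]+45,::-1],None,fx=6,fy=6,interpolation=3))
E
```

```text
time_s: 3.4
tool_pos: [562.9, 18.4, 216.6]
tcp_rot: [-0.376, -3.117, -0.0]
ft_force: [-0.8, 0.3, 0.5]
opening: 0.5
t 3.4 pos [562.9  18.4 216.6] F [-0.8  0.3  0.5] open 0.5
L rel hub (sheeter axes) [21.   4.5 40.6] to start (+25,0,+70), tool axes [ -3.9  -4.5 -29.4]
R rel hub (sheeter axes) [ 21.  254.5  40.6] to start (+25,0,+70), tool axes [  -3.5 -254.5  -29.4]
yaw err deg [-0.    0.13  0.09]
```

View pics/c1.png

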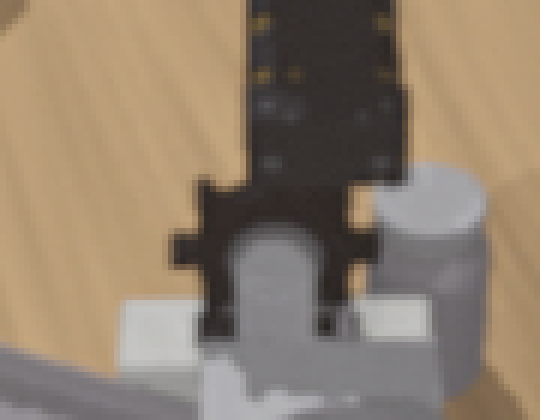

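The picture shows the gripper's body hiding the tip, and the wheel undisturbed with its lobes as before. By the state the tip stands 21 mm beyond the top. I'll sweep now.

```bash
python3 -m inch '4 0 -1 0 0 0 0; 4 0 0 0 0 0 0; 4 0 0 0 0 0 0; 4 0 0 0 0 0 0'; python3 -m inch '4 0 0 0 0 0 0; 4 0 0 0 0 0 0; 4 0 0 0 0 0 0'; python3 -m inch '4 0 0 0 0 0 0; 4 0 0 0 0 0 0; 4 0 0 0 0 0 0;2 0 0 0 0 0 0; 0 0 0 0 0 0 0; 0 0 0 0 0 0 0'; python3 st.py;  python3 -m inch '0 0 -15 0 0 0 0; 0 0 -15 0 0 0 0; 30 0 0 0 0 0 0; 30 0 0 0 0 0 0; 30 0 0 0 0 0 0; 0 0 0 0 0 0 0'; python3 st.py; cat > look.py <<'E'
import sys
from fit import *
p=np.load("pose.npy");o,M=frame(*p);d=[manip.grab_frame("side"),manip.grab_frame("top")];rows=[]
for c in d:
    r=[]
    for sd in(1,-1):
        q=proj(c,o+M@[0,sd*125,176]).astype(int)
        im=cv2.resize(c["frame"][q[1]-28:q[1]+28,q[0]-34:q[0]+34,::-1],None,fx=5,fy=5,interpolation=3)
        r.append(im)
        pred=[proj(c,o+M@[45*np.sin(k*np.pi/4),sd*125,176+45*np.cos(k*np.pi/4)]).round(1) for k in range(4)]
        print("side top".split()[c is d[1]],"LR"[sd<0],"pred k0..3",[a.tolist() for a in pred],"net",[(round(u["conf"],2),(np.array(u["location"])*[640,400]).round(1).tolist()) for u in manip.tip_of("left_pin" if sd>0 else "right_pin",c)[:2]])
    rows.append(np.hstack(r))
cv2.imwrite(f"pics/{sys.argv[1]}.png",np.vstack(rows))
E
python3 look.py l1
```

```text
time_s: 3.78
tool_pos: [549.5, 21.1, 219.7]
tcp_rot: [0.378, 3.114, -0.0]
ft_force: [7.6, -0.3, -2.8]
opening: 0.4
time_s: 4.03
tool_pos: [539.6, 23.3, 220.2]
tcp_rot: [0.378, 3.11, -0.001]
ft_force: [10.6, -2.5, 0.6]
opening: 0.8
time_s: 4.53
tool_pos: [522.9, 27.4, 218.7]
tcp_rot: [-0.378, -3.118, -0.0]
ft_force: [0.4, -0.5, -0.8]
opening: 0.7
t 4.53 pos [522.9  27.4 218.7] F [ 0.4 -0.5 -0.8] open 0.7
L rel hub (sheeter axes) [-20.    3.7  42.7] to start (+25,0,+70), tool axes [-45.   -3.8 -27.4]
R rel hub (sheeter axes) [-20.  253.7  42.7] to start (+25,0,+70), tool axes [ -44.9 -253.8  -27.4]
yaw err deg [-0.    0.02  0.03]
time_s: 5.03
tool_pos: [431.7, 50.2, 247.9]
tcp_rot: [-0.376, -3.116, -0.001]
ft_force: [0.5, -0.3, 0.1]
opening: 0.7
t 5.03 pos [431.7  50.2 247.9] F [ 0.5 -0.3  0.1] open 0.7
L rel hub (sheeter axes) [-114.     4.    71.9] to start (+25,0,+70), tool axes [-139.    -4.2    1.4]
R rel hub (sheeter axes) [-114.   254.    71.9] to start (+25,0,+70), tool axes [-138.6 -254.2    1.4]
yaw err deg [-0.    0.19  0.09]
side L pred k0..3 [[326.5, 186.4], [338.1, 190.0], [342.7, 198.6], [337.8, 207.1]] net [(0.79, [344.2, 195.6]), (0.71, [326.4, 268.5])]
side R pred k0..3 [[327.6, 255.4], [341.2, 259.0], [346.5, 267.8], [340.8, 276.3]] net [(0.89, [339.8, 275.5])]
top L pred k0..3 [[320.2, 193.8], [322.5, 185.7], [323.3, 184.2], [322.2, 189.9]] net [(0.68, [176.0, 232.2]), (0.59, [323.8, 183.8])]
top R pred k0..3 [[393.3, 212.3], [394.7, 204.0], [394.0, 202.1], [391.6, 207.5]] net [(0.57, [391.2, 208.9])]
```

View pics/l1.png

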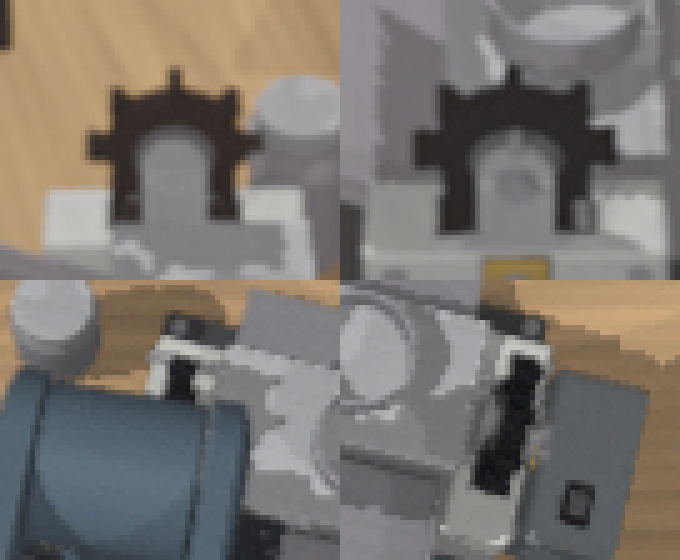

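The left wheel has made one click. The net gives the left pin at k2 in both views and the right at k3, and the picture agrees, with the pin gone from low-right of the left wheel. Next is the second left click.

```bash
python3 -m inch '-35 -1 0 0 0 0 0; -35 -1 0 0 0 0 0; -35 -1 0 0 0 0 0; -34 -1 0 0 0 0 0; 0 0 0 0 0 0 0; 0 0 10 0 0 0 0; 0 0 10 0 0 0 0; 0 0 9 0 0 0 0; 0 0 0 0 0 0 0'; python3 st.py;  python3 -m inch '4 0 0 0 0 0 0; 4 0 0 0 0 0 0; 4 0 0 0 0 0 0; 4 0 0 0 0 0 0; 4 0 0 0 0 0 0; 4 0 0 0 0 0 0; 4 0 0 0 0 0 0; 4 0 0 0 0 0 0; 4 0 0 0 0 0 0; 4 0 0 0 0 0 0;4 0 0 0 0 0 0; 0 0 0 0 0 0 0; 0 0 0 0 0 0 0'; python3 st.py;  python3 -m inch '0 0 -15 0 0 0 0; 0 0 -15 0 0 0 0; 30 0 0 0 0 0 0; 30 0 0 0 0 0 0; 30 0 0 0 0 0 0; 0 0 0 0 0 0 0'; python3 look.py l2
```

```text
time_s: 6.08
tool_pos: [567.4, 12.4, 216.8]
tcp_rot: [-0.377, -3.114, -0.001]
ft_force: [-0.7, 1.0, -0.1]
opening: 0.3
t 6.08 pos [567.4  12.4 216.8] F [-0.7  1.  -0.1] open 0.3
L rel hub (sheeter axes) [26.9 -0.2 40.8] to start (+25,0,+70), tool axes [  2.    0.2 -29.2]
R rel hub (sheeter axes) [ 26.9 249.8  40.8] to start (+25,0,+70), tool axes [   2.2 -249.8  -29.1]
yaw err deg [-0.01  0.27  0.04]
time_s: 7.17
tool_pos: [526.4, 22.5, 219.5]
tcp_rot: [-0.378, -3.118, -0.0]
ft_force: [-0.2, -0.1, -0.8]
opening: 0.7
t 7.17 pos [526.4  22.5 219.5] F [-0.2 -0.1 -0.8] open 0.7
L rel hub (sheeter axes) [-15.4  -0.2  43.5] to start (+25,0,+70), tool axes [-40.4   0.2 -26.5]
R rel hub (sheeter axes) [-15.4 249.8  43.5] to start (+25,0,+70), tool axes [ -40.3 -249.8  -26.5]
yaw err deg [0.   0.06 0.03]
time_s: 7.67
tool_pos: [435.3, 45.3, 248.7]
tcp_rot: [-0.376, -3.115, -0.001]
ft_force: [-0.0, -0.0, -0.4]
opening: 0.6
side L pred k0..3 [[326.5, 186.4], [338.1, 190.0], [342.7, 198.6], [337.8, 207.1]] net [(0.65, [337.2, 189.2])]
side R pred k0..3 [[327.6, 255.4], [341.2, 259.0], [346.5, 267.8], [340.8, 276.3]] net [(0.68, [340.0, 277.1])]
top L pred k0..3 [[320.2, 193.8], [322.5, 185.7], [323.3, 184.2], [322.2, 189.9]] net []
top R pred k0..3 [[393.3, 212.3], [394.7, 204.0], [394.0, 202.1], [391.6, 207.5]] net [(0.46, [393.7, 205.8])]
```

View pics/l2.png

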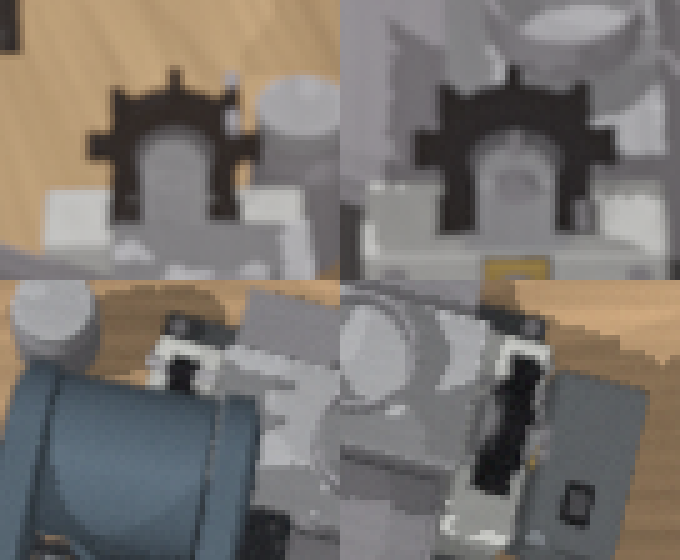

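The left pin now shows clearly at k1, at crop (232,110). Third left click.

```bash
python3 -m inch '-34 0 0 0 0 0 0; -34 0 0 0 0 0 0; -34 0 0 0 0 0 0; -32 0 0 0 0 0 0; 0 0 0 0 0 0 0; 0 0 10 0 0 0 0; 0 0 10 0 0 0 0; 0 0 10 0 0 0 0; 0 0 0 0 0 0 0'; python3 st.py;  python3 -m inch '4 0 0 0 0 0 0; 4 0 0 0 0 0 0; 4 0 0 0 0 0 0; 4 0 0 0 0 0 0; 4 0 0 0 0 0 0; 4 0 0 0 0 0 0; 4 0 0 0 0 0 0; 4 0 0 0 0 0 0; 4 0 0 0 0 0 0; 4 0 0 0 0 0 0;4 0 0 0 0 0 0; 0 0 0 0 0 0 0; 0 0 0 0 0 0 0'; python3 st.py;  python3 -m inch '0 0 -15 0 0 0 0; 0 0 -15 0 0 0 0; 30 0 0 0 0 0 0; 30 0 0 0 0 0 0; 30 0 0 0 0 0 0; 0 0 0 0 0 0 0'; python3 look.py l3
```

```text
time_s: 8.72
tool_pos: [567.4, 12.3, 216.6]
tcp_rot: [-0.377, -3.114, -0.001]
ft_force: [-0.7, 0.8, -0.4]
opening: 0.6
t 8.72 pos [567.4  12.3 216.6] F [-0.7  0.8 -0.4] open 0.6
L rel hub (sheeter axes) [26.8 -0.3 40.6] to start (+25,0,+70), tool axes [  2.    0.3 -29.4]
R rel hub (sheeter axes) [ 26.8 249.7  40.6] to start (+25,0,+70), tool axes [   2.1 -249.7  -29.4]
yaw err deg [-0.02  0.28  0.03]
time_s: 9.8
tool_pos: [526.3, 22.5, 219.5]
tcp_rot: [-0.378, -3.118, -0.0]
ft_force: [-0.3, 0.5, 0.0]
opening: 0.4
t 9.8 pos [526.3  22.5 219.5] F [-0.3  0.5  0. ] open 0.4
L rel hub (sheeter axes) [-15.5  -0.2  43.5] to start (+25,0,+70), tool axes [-40.5   0.2 -26.6]
R rel hub (sheeter axes) [-15.5 249.8  43.5] to start (+25,0,+70), tool axes [ -40.3 -249.8  -26.6]
yaw err deg [0.   0.07 0.03]
time_s: 10.3
tool_pos: [435.2, 45.3, 248.7]
tcp_rot: [-0.376, -3.115, -0.001]
ft_force: [-0.3, -0.3, -0.4]
opening: 0.5
side L pred k0..3 [[326.5, 186.4], [338.1, 190.0], [342.7, 198.6], [337.8, 207.1]] net [(0.58, [329.8, 181.5])]
side R pred k0..3 [[327.6, 255.4], [341.2, 259.0], [346.5, 267.8], [340.8, 276.3]] net [(0.95, [341.4, 273.1])]
top L pred k0..3 [[320.2, 193.8], [322.5, 185.7], [323.3, 184.2], [322.2, 189.9]] net [(0.49, [322.1, 192.6])]
top R pred k0..3 [[393.3, 212.3], [394.7, 204.0], [394.0, 202.1], [391.6, 207.5]] net [(0.56, [393.2, 207.4]), (0.5, [432.4, 278.8])]
```

View pics/l3.png

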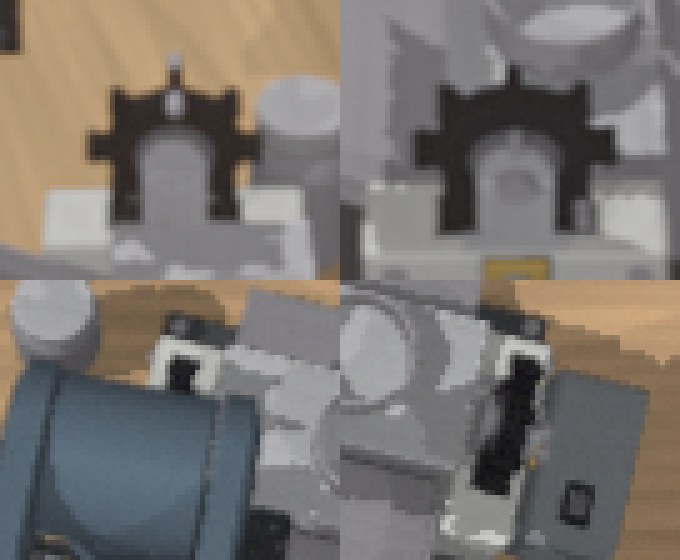

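The left pin stands straight up at crop (175,85), lying along the axis. Now the right wheel: across 250 mm, then the same sweep.

```bash
python3 -m inch '0 -25 0 0 0 0 0; 0 -25 0 0 0 0 0; 0 -25 0 0 0 0 0; 0 -25 0 0 0 0 0; 0 -25 0 0 0 0 0; 0 -25 0 0 0 0 0; 0 -25 0 0 0 0 0; 0 -25 0 0 0 0 0; 0 -25 0 0 0 0 0; 0 -25 0 0 0 0 0; -34 0 0 0 0 0 0; -34 0 0 0 0 0 0; -34 0 0 0 0 0 0; -32 0 0 0 0 0 0; 0 0 0 0 0 0 0; 0 0 0 0 0 0 0'; python3 st.py
```

```text
time_s: 11.93
tool_pos: [510.9, -231.5, 248.1]
tcp_rot: [-0.377, -3.116, -0.002]
ft_force: [-0.2, 0.4, -0.2]
opening: 0.6
t 11.93 pos [ 510.9 -231.5  248.1] F [-0.2  0.4 -0.2] open 0.6
L rel hub (sheeter axes) [  30.4 -250.6   72.1] to start (+25,0,+70), tool axes [  5.2 250.6   2.3]
R rel hub (sheeter axes) [30.4 -0.6 72.1] to start (+25,0,+70), tool axes [5.4 0.6 2.1]
yaw err deg [0.06 0.15 0.05]
```

```bash
python3 -m inch '0 0 10 0 0 0 0; 0 0 10 0 0 0 0; 0 0 10 0 0 0 0; 0 0 0 0 0 0 0'; python3 -m inch '4 0 0 0 0 0 0; 4 0 0 0 0 0 0; 4 0 0 0 0 0 0; 4 0 0 0 0 0 0; 4 0 0 0 0 0 0; 4 0 0 0 0 0 0; 4 0 0 0 0 0 0; 4 0 0 0 0 0 0; 4 0 0 0 0 0 0; 4 0 0 0 0 0 0;4 0 0 0 0 0 0; 4 0 0 0 0 0 0; 0 0 0 0 0 0 0; 0 0 0 0 0 0 0'; python3 st.py;  python3 -m inch '0 0 -15 0 0 0 0; 0 0 -15 0 0 0 0; 30 0 0 0 0 0 0; 30 0 0 0 0 0 0; 30 0 0 0 0 0 0; 0 0 0 0 0 0 0'; python3 look.py r1
```

```text
time_s: 12.27
tool_pos: [508.0, -229.9, 216.9]
tcp_rot: [-0.378, -3.115, -0.003]
ft_force: [-0.5, 0.3, -0.5]
opening: 0.3
time_s: 13.43
tool_pos: [462.9, -219.3, 219.5]
tcp_rot: [-0.378, -3.118, -0.0]
ft_force: [0.0, 0.4, 0.1]
opening: 0.4
t 13.43 pos [ 462.9 -219.3  219.5] F [0.  0.4 0.1] open 0.4
L rel hub (sheeter axes) [ -19.2 -250.2   43.5] to start (+25,0,+70), tool axes [-44.2 250.2 -26.5]
R rel hub (sheeter axes) [-19.2  -0.2  43.5] to start (+25,0,+70), tool axes [-44.2   0.2 -26.5]
yaw err deg [0.01 0.04 0.01]
time_s: 13.93
tool_pos: [372.5, -196.2, 248.8]
tcp_rot: [-0.378, -3.116, -0.002]
ft_force: [-1.3, 0.6, -0.5]
opening: 0.5
side L pred k0..3 [[326.5, 186.4], [338.1, 190.0], [342.7, 198.6], [337.8, 207.1]] net [(0.57, [326.3, 185.2]), (0.51, [326.9, 265.6])]
side R pred k0..3 [[327.6, 255.4], [341.2, 259.0], [346.5, 267.8], [340.8, 276.3]] net [(0.74, [348.1, 268.2]), (0.49, [325.8, 198.9])]
top L pred k0..3 [[320.2, 193.8], [322.5, 185.7], [323.3, 184.2], [322.2, 189.9]] net [(0.68, [317.8, 192.7])]
top R pred k0..3 [[393.3, 212.3], [394.7, 204.0], [394.0, 202.1], [391.6, 207.5]] net [(0.43, [393.2, 201.6])]
```

View pics/r1.png

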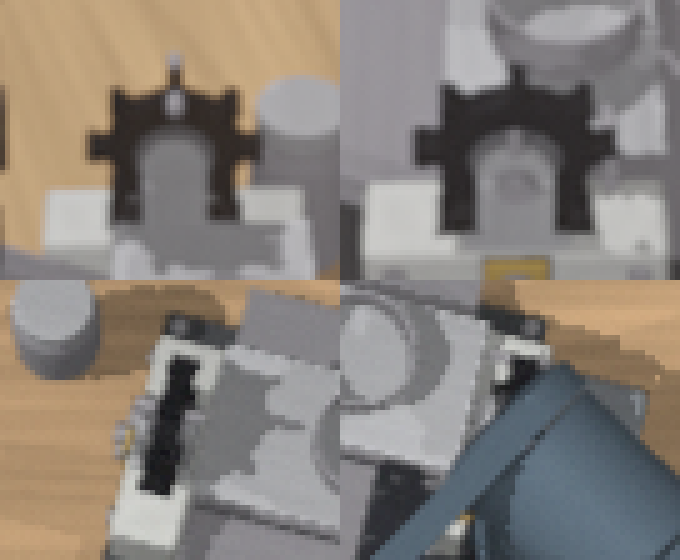

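The right pin moved from k3 to k2, by the net in both views and by the pin gone from low right in the crop. The left pin is still straight up. Second right click, from about (-113, 0, +73).

```bash
python3 -m inch '-35 0 0 0 0 0 0; -35 0 0 0 0 0 0; -35 0 0 0 0 0 0; -33 0 0 0 0 0 0; 0 0 0 0 0 0 0; 0 0 10 0 0 0 0; 0 0 10 0 0 0 0; 0 0 10 0 0 0 0; 0 0 0 0 0 0 0'; python3 st.py;  python3 -m inch '4 0 0 0 0 0 0; 4 0 0 0 0 0 0; 4 0 0 0 0 0 0; 4 0 0 0 0 0 0; 4 0 0 0 0 0 0; 4 0 0 0 0 0 0; 4 0 0 0 0 0 0; 4 0 0 0 0 0 0; 4 0 0 0 0 0 0; 4 0 0 0 0 0 0;4 0 0 0 0 0 0; 0 0 0 0 0 0 0; 0 0 0 0 0 0 0'; python3 st.py;  python3 -m inch '0 0 -15 0 0 0 0; 0 0 -15 0 0 0 0; 30 0 0 0 0 0 0; 30 0 0 0 0 0 0; 30 0 0 0 0 0 0; 0 0 0 0 0 0 0'; python3 look.py r2
```

```text
time_s: 14.98
tool_pos: [507.9, -229.8, 216.6]
tcp_rot: [-0.378, -3.114, -0.004]
ft_force: [-0.6, 0.3, -0.6]
opening: 0.6
t 14.98 pos [ 507.9 -229.8  216.6] F [-0.6  0.3 -0.6] open 0.6
L rel hub (sheeter axes) [  27.  -249.6   40.6] to start (+25,0,+70), tool axes [  2.2 249.7 -28.9]
R rel hub (sheeter axes) [27.   0.4 40.6] to start (+25,0,+70), tool axes [  2.2  -0.3 -29.4]
yaw err deg [ 0.1   0.26 -0.  ]
time_s: 16.07
tool_pos: [466.6, -220.2, 219.5]
tcp_rot: [-0.378, -3.118, -0.001]
ft_force: [0.7, 0.1, 0.1]
opening: 0.4
t 16.07 pos [ 466.6 -220.2  219.5] F [0.7 0.1 0.1] open 0.4
L rel hub (sheeter axes) [ -15.3 -250.2   43.5] to start (+25,0,+70), tool axes [-40.3 250.2 -26.5]
R rel hub (sheeter axes) [-15.3  -0.2  43.5] to start (+25,0,+70), tool axes [-40.3   0.2 -26.5]
yaw err deg [0.01 0.06 0.01]
time_s: 16.57
tool_pos: [376.2, -197.1, 248.7]
tcp_rot: [-0.378, -3.115, -0.002]
ft_force: [0.2, -0.6, -0.1]
opening: 0.5
side L pred k0..3 [[326.5, 186.4], [338.1, 190.0], [342.7, 198.6], [337.8, 207.1]] net [(0.75, [330.0, 185.1])]
side R pred k0..3 [[327.6, 255.4], [341.2, 259.0], [346.5, 267.8], [340.8, 276.3]] net [(0.57, [341.1, 257.5])]
top L pred k0..3 [[320.2, 193.8], [322.5, 185.7], [323.3, 184.2], [322.2, 189.9]] net [(0.61, [320.5, 195.2])]
top R pred k0..3 [[393.3, 212.3], [394.7, 204.0], [394.0, 202.1], [391.6, 207.5]] net [(0.57, [394.8, 204.6]), (0.25, [352.9, 211.9])]
```

View pics/r2.png

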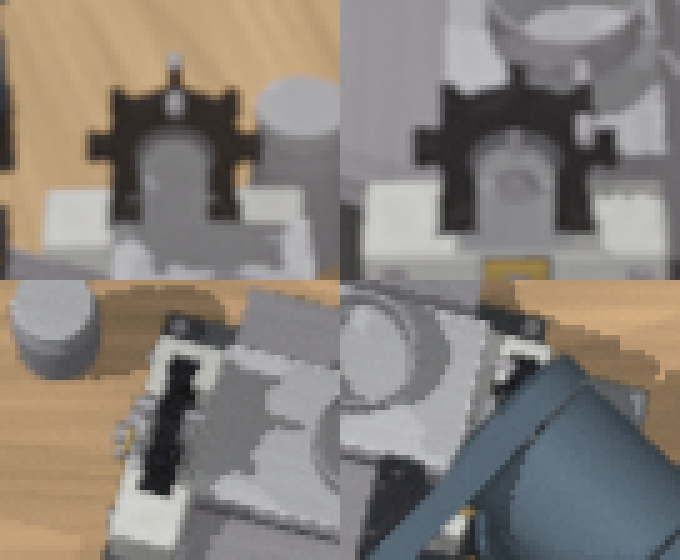

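The right pin is at k1, at crop (582,125). One last click.

```bash
python3 -m inch '-34 0 0 0 0 0 0; -34 0 0 0 0 0 0; -34 0 0 0 0 0 0; -32 0 0 0 0 0 0; 0 0 0 0 0 0 0; 0 0 10 0 0 0 0; 0 0 10 0 0 0 0; 0 0 10 0 0 0 0; 0 0 0 0 0 0 0'; python3 st.py;  python3 -m inch '4 0 0 0 0 0 0; 4 0 0 0 0 0 0; 4 0 0 0 0 0 0; 4 0 0 0 0 0 0; 4 0 0 0 0 0 0; 4 0 0 0 0 0 0; 4 0 0 0 0 0 0; 4 0 0 0 0 0 0; 4 0 0 0 0 0 0; 4 0 0 0 0 0 0;4 0 0 0 0 0 0; 0 0 0 0 0 0 0; 0 0 0 0 0 0 0'; python3 st.py;  python3 -m inch '0 0 -15 0 0 0 0; 0 0 -15 0 0 0 0; 30 0 0 0 0 0 0; 30 0 0 0 0 0 0; 30 0 0 0 0 0 0; 0 0 -20 0 0 0 0; 0 0 0 0 0 0 0; 0 0 0 0 0 0 0'; python3 look.py r3
```

```text
time_s: 17.62
tool_pos: [507.9, -229.8, 216.6]
tcp_rot: [-0.378, -3.114, -0.004]
ft_force: [-0.6, 0.3, -0.2]
opening: 0.2
t 17.62 pos [ 507.9 -229.8  216.6] F [-0.6  0.3 -0.2] open 0.2
L rel hub (sheeter axes) [  27.1 -249.6   40.6] to start (+25,0,+70), tool axes [  2.2 249.6 -28.9]
R rel hub (sheeter axes) [27.1  0.4 40.6] to start (+25,0,+70), tool axes [  2.2  -0.4 -29.4]
yaw err deg [0.1  0.26 0.  ]
time_s: 18.7
tool_pos: [466.7, -220.3, 219.5]
tcp_rot: [-0.379, -3.118, -0.0]
ft_force: [-0.2, -1.0, 0.6]
opening: 0.8
t 18.7 pos [ 466.7 -220.3  219.5] F [-0.2 -1.   0.6] open 0.8
L rel hub (sheeter axes) [ -15.3 -250.2   43.5] to start (+25,0,+70), tool axes [-40.3 250.2 -26.5]
R rel hub (sheeter axes) [-15.3  -0.2  43.5] to start (+25,0,+70), tool axes [-40.2   0.2 -26.5]
yaw err deg [0.01 0.05 0.01]
time_s: 19.37
tool_pos: [380.6, -199.7, 270.7]
tcp_rot: [0.378, 3.116, -0.003]
ft_force: [0.2, 0.6, 0.2]
opening: 0.5
side L pred k0..3 [[326.5, 186.4], [338.1, 190.0], [342.7, 198.6], [337.8, 207.1]] net [(0.63, [328.8, 184.9]), (0.48, [241.4, 183.3])]
side R pred k0..3 [[327.6, 255.4], [341.2, 259.0], [346.5, 267.8], [340.8, 276.3]] net [(0.85, [332.6, 254.9])]
top L pred k0..3 [[320.2, 193.8], [322.5, 185.7], [323.3, 184.2], [322.2, 189.9]] net [(0.7, [319.7, 192.4])]
top R pred k0..3 [[393.3, 212.3], [394.7, 204.0], [394.0, 202.1], [391.6, 207.5]] net [(0.62, [393.4, 214.7])]
```

View pics/r3.png

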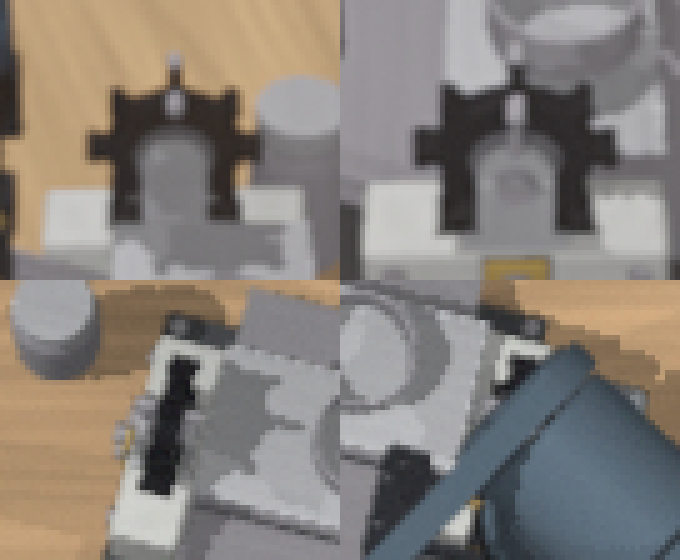

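Both pins stand straight up, left at crop (175,85) and right at (516,80). The gripper is clear of everything, so I'll hand in.

```bash
python3 -c "
from cell import manip
print(manip.close_job())"
```

```text
the job is handed in; nothing more can be done
None
```

Both gap wheels are at the wrapper setting and the job is handed in. Each wheel started 3 clicks short and got three single sweeps of the shut fingertips across its top lobe, one click per sweep. I checked each click in the camera pictures before the next.

- **Pins:** In the last pictures both cross pins stand straight up. The pin detector agreed within about 5 px in both views; the right pin read 5 px to the far side of its mark in the side view, while the picture showed it centred. In one earlier check the detector missed the left pin in the top view.
- **Top view:** The arm partly hid the right wheel from above in the last picture, so its setting rests mainly on the side view.
- **Forces:** The readings taken during the first sweep reached about 11 N against the 40 N limit. I read no force partway through the other five sweeps; it was near zero at the end of each.
- **Clearance and loose things:** The gripper finished about 45 mm above the wheel tops, with force readings near zero. The cutter and shaker look unmoved; the other loose things lay away from where the arm worked, and I did not measure any of them.
- **Time:** It took about 19.5 s of the 72 s allowed.

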